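# Test the slide scanner's emergency stop

### The job

Test the slide scanner's emergency stop before class: press the mushroom button (the domed one with two wings) in until it latches, then twist it clockwise by pushing on a wing so that it springs fully out again, and after that press the small flat start button on the other box all the way down and let it come back. Only push with the fingers; leave everything else on the bench standing where it is, neither lifted nor shoved.

Things in the scene. Friction and masses are not known exactly. Their poses are not given: they have to be found in the camera images.
- stop_box: Stop station: grey box 72 x 72 mm, 60 mm tall, on a steel base plate 86 x 86 x 6 mm, fixed to the bench, carrying the mushroom stop button. Origin under its centre at bench height, z up; x axis within 35 degrees of the world's x (away from the robot), y to the left. Place and yaw vary.
- stop_top (a point): Centre of the dome top of the stop button's head: a pale grey dome 54 mm across and 24 mm tall over the middle of the stop box, with two wings at its foot (see the wing points). When out, the dome's top is 104 mm above the bench; when latched in, dome and wings are 10 mm lower.
- stop_wing_left (a point): Point on the left (+y of the box) wing, 40 mm from the button's axis, mid-thickness; moves with the head. The wings are the ends of one straight bar along the box's y at rest, 96 mm long, 12 mm wide, 13 mm thick, 80 to 93 mm above the bench when out, 70 to 83 mm when latched. Each sticks out 21 mm past the dome and 12 mm past the box.
- stop_wing_right (a point): The same on the right (-y) wing.
- stop (a joint): Depth of the stop button in m: 0 fully out, 0.010 fully in. A spring resists with about 6 N until 6.5 mm, then it snaps in by itself to 0.010 and stays latched there.
- stop_cap (a joint): Twist of the head in rad, clockwise from above (left wing goes away from the robot), 0 at rest, at most 0.95; takes 0.13 to 0.17 N m (about 4 N on a wing) and a spring turns it back to 0. While latched, it stays in until the twist nears 0.55 rad; there it lets go and the head springs fully out by itself if nothing presses on it.
- start_box: Start station: grey box 60 x 60 mm, 60 mm tall, on a steel base plate 74 x 74 x 6 mm, fixed to the bench, with one small flat push button on top. Origin at the centre of its underside (bench height), z up. The two stations may change places.
- start_top (a point): Centre of the top of the start button: flat pale grey button 28 mm across in a round steel bezel 44 mm across and 12 mm tall, in the middle of the box top. Its top is 82 mm above the bench when out, 76 mm when fully down (4 mm above the bezel).
- start (a joint): Depth of the start button in m: 0 out, 0.006 fully down, which takes about 6 N; it springs back when let go.
- dropper: Bystander, to be left alone: small amber bottle with a black cap, 34 mm across, 80 mm tall; origin at the centre of its underside.
- beaker: Bystander, to be left alone: small open glass, 52 mm across, 65 mm tall; origin under its centre.
- slide_box: Bystander, to be left alone: closed grey and white slide box, 87 x 102 x 35 mm; origin under its centre.
- petri_stack: Bystander, to be left alone: stack of three dishes, 90 mm across, 45 mm tall; origin under its centre.
- wipes_box: Bystander, to be left alone: pale blue box of wipes, 80 x 120 x 60 mm; origin under its centre.
- marker: Bystander, to be left alone: marker pen lying along its own x axis, 133 mm long, 17 mm thick; origin under its middle.
- jar: Bystander, to be left alone: glass jar with a metal lid, 64 mm across, 75 mm tall; origin under its centre.
- cover_box: Bystander, to be left alone: lilac box with a clear lid, 72 x 72 x 38 mm; origin under its centre.

How it is judged:
By the outcome, as a careful person would: the job done as asked, in the order asked, and still so for the second after the job is handed in, with the robot touching nothing.
It also fails if it takes over 50 s, if anything falls off the work surface, if the arm or the gripper's body presses on something with over 40 N, if the wrist force passes 120 N, or if a joint passes its speed limit or range.

### The arm

A 7-joint arm with a two-finger parallel gripper is mounted at the origin on the work surface. World frame = base frame: x ahead of the robot, y to its left, z up, the work surface at z = 0. Lengths are in m, angles in rad, forces in N, time in s.
With the tool pointing down it reaches from about 0.4 to 0.85 m from the base axis. Payload 10.4 kg.
Tool frame: the origin (TCP) lies at the very end of the fingers, on their centre line; the grasp point (between the pads) lies r.pinch_z behind it (r.pinch_z is the distance from the TCP to the grasp point, in m); z points along the fingers, x is the direction in which the jaws open and shut, and the axes are right-handed (so a half turn about z gives the same grasp; the last joint's range is limited). The gripper opens to 87 mm and grips with 3 to 60 N. Pads are 19 mm wide; open, the fingers measure 117 mm over their backs; the gripper's body (75 mm by 190 mm) begins 51 mm behind the grasp point.
Start: joints at [1.285, 0.332, -0.065, 1.46, 0.022, 1.35, -0.088], TCP at [0.162, -0.604, 0.223] pointing down, gripper open.
Joint ranges: [-2.6, 2.6], [-0.5, 2.12], [-1.47, 1.34], [0.16, 2.42], [-1.27, 4.41], [0.06, 2.06], [-2.6, 2.6]. Speed limits (rad/s): [2.22, 2.22, 2.79, 2.79, 3.14, 3.14, 3.14].

### API

Orientations are given as a unit quaternion [x, y, z, w].
In Python, from bench import r gives the robot as it stands.
- The arm moves only by the tool carry_out, never from a script. Its argument "increments" is text: rows parted by semicolons, each of 7 numbers parted by spaces: the turn, a rotation vector about the tool's x, y, z in degrees, then the shift along the tool's x, y, z in m, then the finger opening in m, from 0 to 0.087. A call has exactly 5 rows; each row is the pose to reach, as a shift and turn from the pose measured when the call began, along the tool's axes at that moment; what a row does not reach only later rows make up. A row lasts 1/8 s, in which the tool goes at most 62.5 mm and 10.7 degrees, less where a joint would pass 70% of its speed; a pose out of reach is approached as far as the arm can. A call with a gripper value outside its range is refused whole. The fingers move at their own pace and stop on an object; "squeeze" is the grip in N (left out, the last holds). Time passes only in rows, so rows that repeat a pose let the fingers close, or fill a call up. It gives the time, the measured TCP pose, the force and the opening at its end, in the units of the state.
- r.read_state(): the state, without advancing time (a new reading comes with each control period).
- r.camera(name): name is "side" or "top"; returns (picture, depth): 400x640x3 uint8, blue, green, red; 400x640 float32, m along the optical axis (not along the pixel's ray), 0 where there is no reading.
- r.camera_model(name): a dict with "K" (3x3 intrinsics, pixels), "extrinsics" (4x4, takes a point from camera to world coordinates). Camera axes: x right, y down, z forward; pixel columns grow to the right and rows downward; lengths in m; the calibration is good to about 2 mm. A picture is of the moment at which its call begins. camera_model takes no time and is no camera call.
- r.close_job(): hands the job in, once; it reports no verdict.
The state is a dict: "time": time; "joint_positions": joint angles; "joint_vel": joint speeds; "joint_torque": joint torques, N m; "ee_pos": TCP position; "eef_rot": TCP orientation; "ft_force": force on the tool from outside, world axes, zero at the start; "torque": the same for the moment, N m; "width": finger opening in m.
Only numpy, scipy, OpenCV 4.12 (cv2) and the standard library are available. Lean on these libraries where they do the work, as an engineer would, in place of code of your own. Each camera call takes 0.05 s, during which the arm holds its last target.

## Working session

There is one attempt and no reset: what is moved stays moved. The work goes in short steps, Python scripts to look and compute and a tool call to move; the robot and the scene stay as the last step left them, time stands still between calls to the robot, and variables do not carry over. Pictures are saved under pics/ and viewed, and the job is handed in when it is done.

Besides the shell and the picture viewer there is one more tool, called after "Emit:" as a command line: name --argument value ..., lists and objects as JSON in quotes. carry_out: Moves the arm, as the interface text tells. Its arguments: {"type":"object","properties":{"increments":{"type":"string"},"squeeze":{"type":"number"}},"required":["increments"]}

```bash
ls; mkdir -p pics; python3 - <<'E'
from bench import r
import cv2,numpy as np
for n in("top","side"):
    p,d=r.camera(n); cv2.imwrite(f"pics/{n}0.png",p); np.save(f"{n}0.npy",d)
    m=r.camera_model(n); print(n,np.round(m["K"],1).tolist(),np.round(m["extrinsics"],3).tolist())
print({k:np.round(v,3).tolist() for k,v in r.read_state().items()}, r.pinch_z)
E
```

```text
pics
top [[446.7, 0.0, 316.5], [0.0, 446.7, 201.5], [0.0, 0.0, 1.0]] [[0.028, -0.99, 0.139, 0.451], [-1.0, -0.027, 0.007, -0.008], [-0.003, -0.139, -0.99, 1.326], [0.0, 0.0, 0.0, 1.0]]
side [[486.5, 0.0, 315.2], [0.0, 486.5, 199.4], [0.0, 0.0, 1.0]] [[-0.814, -0.444, 0.376, 0.137], [-0.582, 0.62, -0.527, 0.674], [0.001, -0.647, -0.762, 1.09], [0.0, 0.0, 0.0, 1.0]]
{'time': 0.1, 'joint_positions': [1.285, 0.333, -0.065, 1.461, 0.022, 1.35, -0.089], 'joint_vel': [-0.001, -0.002, 0.001, -0.001, -0.001, 0.002, -0.001], 'joint_torque': [0.002, -62.454, 0.025, -39.072, -0.061, 0.037, 0.0], 'ee_pos': [0.162, -0.603, 0.222], 'eef_rot': [0.794, -0.608, -0.001, -0.0], 'ft_force': [-0.371, -0.65, 0.036], 'torque': [0.003, 0.011, -0.089], 'width': 0.087} 0.0187
```

View pics/top0.png

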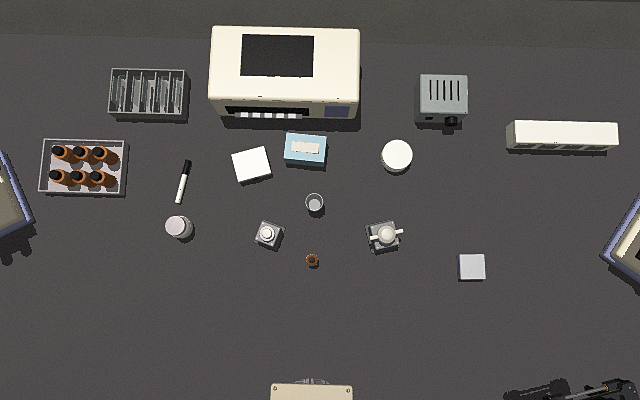

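View pics/side0.png

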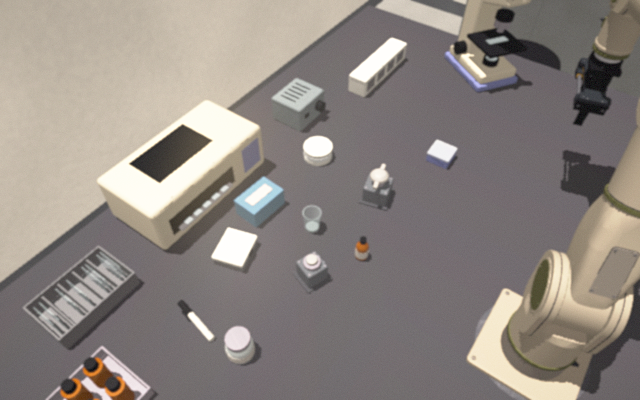

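The top view shows the stop station at about (386,235) px with its wings running left–right, and the start station at (267,234). The dropper is at (312,260), the beaker at (315,203) and the cover box at (471,267). Next I'll measure both stations.

```bash
cat > h.py <<'E'
import numpy as np,cv2
from bench import r
def ray(n,u,v,z):
    m=r.camera_model(n);K=np.array(m["K"]);E=np.array(m["extrinsics"])
    d=E[:3,:3]@np.linalg.solve(K,[u,v,1.]);o=E[:3,3]
    return o+d*(z-o[2])/d[2]
def cloud(n,d):
    m=r.camera_model(n);K=np.array(m["K"]);E=np.array(m["extrinsics"])
    v,u=np.mgrid[:400,:640];P=np.stack([(u-K[0,2])/K[0,0]*d,(v-K[1,2])/K[1,1]*d,d],-1)
    return P@E[:3,:3].T+E[:3,3]
E
python3 - <<'E'
from h import *
for n in("top","side"):
    d=np.load(n+"0.npy");W=cloud(n,d);p=cv2.imread(f"pics/{n}0.png")
    for name,b in(("stop",(.25,.55,-.3,-.1)),("start",(.25,.55,.02,.22))):
        X,Y,Z=W[...,0],W[...,1],W[...,2]
        reg=(X>b[0])&(X<b[1])&(Y>b[2])&(Y<b[3])&(d>0)
        for lo,hi in((.052,.064),(.066,.077),(.078,.087),(.0875,.095),(.096,.11)):
            m=reg&(Z>lo)&(Z<hi)
            if m.sum()>3:
                q=W[m];rc=cv2.minAreaRect(q[:,:2].astype(np.float32)*1000)
                print(n,name,lo,m.sum(),q.mean(0).round(4),"max z",q[:,2].max().round(4),"rect",np.round(rc[0],1),np.round(rc[1],1),round(rc[2],1))
p=cv2.imread("pics/top0.png");a=cv2.resize(p[205:275,230:300],None,fx=5.7,fy=5.7,interpolation=2);b=cv2.resize(p[205:275,350:420],None,fx=5.7,fy=5.7,interpolation=2)
cv2.imwrite("pics/z.png",np.hstack([a,b]))
E
```

```text
top stop 0.052 191 [ 0.5189 -0.1934  0.0589] max z 0.0637 rect [ 531.4 -196.9] [54.3 72. ] 14.5
top stop 0.078 4 [ 0.522  -0.1751  0.0858] max z 0.0869 rect [ 520.3 -178.1] [61.9  4.9] 81.4
top stop 0.0875 95 [ 0.5326 -0.1888  0.0917] max z 0.095 rect [ 532.1 -194.1] [93.1 35.1] 89.2
top stop 0.096 152 [ 0.5353 -0.1927  0.1006] max z 0.1062 rect [ 536.9 -185.7] [60.7 34.9] 76.8
top start 0.052 184 [0.521  0.133  0.0589] max z 0.0639 rect [514.  90.] [164.   55.4] 69.8
top start 0.066 99 [0.5304 0.1371 0.0712] max z 0.0768 rect [531.7 138.4] [34.2 42.8] 1.3
top start 0.078 67 [0.5344 0.1372 0.0819] max z 0.0869 rect [534.  135.7] [29.3 25.7] 81.0
side stop 0.052 219 [ 0.5172 -0.1853  0.0582] max z 0.0639 rect [ 527.8 -197. ] [58.4 78.5] 12.5
side stop 0.066 7 [ 0.5272 -0.1922  0.067 ] max z 0.0689 rect [ 524.4 -197.3] [51.1 14.4] 57.6
side stop 0.078 22 [ 0.5273 -0.1739  0.0847] max z 0.087 rect [ 529.2 -191.5] [84.9 36.8] 83.3
side stop 0.0875 101 [ 0.5284 -0.1876  0.0915] max z 0.0949 rect [ 529.2 -194.1] [41.2 94. ] 0.1
side stop 0.096 117 [ 0.5322 -0.1914  0.0997] max z 0.1059 rect [ 531.8 -190.5] [47.1 35.2] 86.9
side start 0.052 240 [0.5158 0.1403 0.0582] max z 0.0639 rect [509.1  87.6] [169.1  62.3] 68.2
side start 0.066 130 [0.5264 0.1425 0.0709] max z 0.0768 rect [529.9 138.4] [42.5 40.3] 78.7
side start 0.078 75 [0.5292 0.1381 0.0809] max z 0.0869 rect [529.3 137.3] [24.7 26.3] 35.4
```

View pics/z.png

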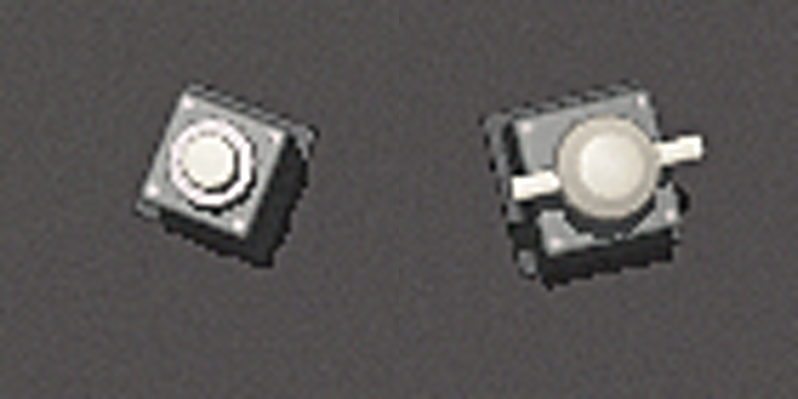

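The zoom shows the stop's wing tips at about (370,238) and (403.3,230.8) px, and the start button centre at (267,233.5). I'll refine both with masks and rays from the two views.

```bash
python3 - <<'E'
from h import *
def show(n,win,thr,z,tag):
    p=cv2.imread(f"pics/{n}0.png");d=np.load(n+"0.npy");W=cloud(n,d)
    x0,x1,y0,y1=win
    c=np.zeros(d.shape,bool);c[y0:y1,x0:x1]=1
    lo,hi=z
    m=c&(W[...,2]>lo)&(W[...,2]<hi)&(p.max(2)>thr)
    k,l,s,ce=cv2.connectedComponentsWithStats(m.astype(np.uint8))
    i=1+s[1:,4].argmax();m=l==i
    return m,p,s[i]
for n,ws,wt in(("top",(350,420,205,275),(240,295,205,260)),("side",(350,400,160,205),(290,335,245,290))):
    m,p,s=show(n,wt,150,(.077,.09),"start");v,u=np.nonzero(m);print(n,"start",s,ray(n,(u.min()+u.max())/2,(v.min()+v.max())/2,.082).round(4),ray(n,u.mean(),v.mean(),.082).round(4))
    m,p,s=show(n,ws,120,(.083,.115),"stop");v,u=np.nonzero(m)
    Pw=np.array([ray(n,a,b,.093) for a,b in zip(u,v)])
    # wing points: far from dome
    med=Pw.mean(0);dy=Pw[:,1]-med[1]
    L=Pw[dy>.033];R=Pw[dy<-.033]
    print(n,"stop",s,"L",L.mean(0).round(4),len(L),"R",R.mean(0).round(4),len(R),"mid",((L.mean(0)+R.mean(0))/2).round(4),"ext y",Pw[:,1].min().round(4),Pw[:,1].max().round(4))
    a=(L-R.mean(0)).mean(0);print(" yaw deg",np.degrees(np.arctan2(-a[0],a[1])).round(1), "mean dist",np.hypot(*a[:2]))
    x0,x1,y0,y1=ws;q=p[y0:y1,x0:x1].copy();mm=m[y0:y1,x0:x1];q[mm]=(0,0,255);cv2.imwrite(f"pics/m_{n}.png",cv2.resize(np.hstack([p[y0:y1,x0:x1],q]),None,fx=5.5,fy=5.5,interpolation=0))
E
```

```text
top start [262 228   9  10  67] [0.5349 0.1386 0.082 ] [0.5343 0.1383 0.082 ]
top stop [370 225  34  18 327] L [ 0.5294 -0.1555  0.093 ] 21 R [ 0.55   -0.2343  0.093 ] 17 mid [ 0.5397 -0.1949  0.093 ] ext y -0.2408 -0.1499
 yaw deg 14.7 mean dist 0.08136236012959212
side start [307 255  11  10  82] [0.5279 0.1391 0.082 ] [0.5289 0.1386 0.082 ]
side stop [370 164  19  25 270] L [ 0.5231 -0.1504  0.093 ] 18 R [ 0.5436 -0.2312  0.093 ] 18 mid [ 0.5334 -0.1908  0.093 ] ext y -0.2387 -0.1429
 yaw deg 14.2 mean dist 0.0832970884708321
```

View pics/m_top.png

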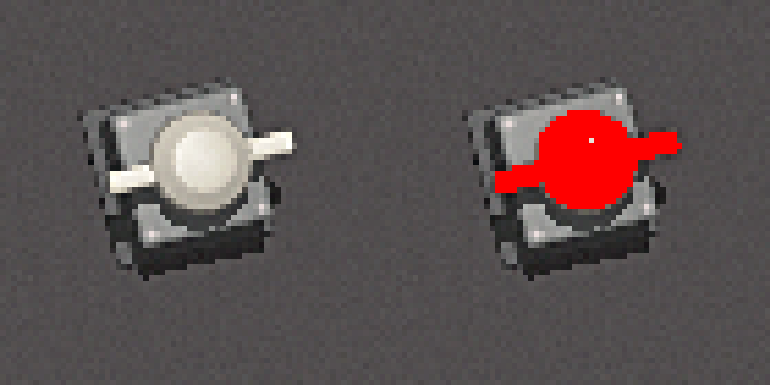

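View pics/m_side.png

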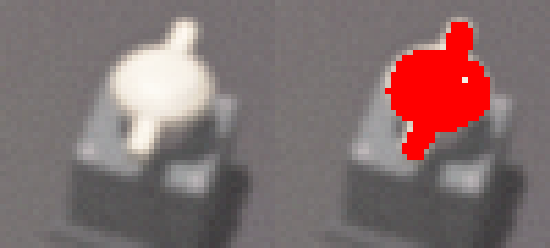

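Both views agree on yaw, about 14.5°, and on the sizes (wing separation 81–83 mm, heights right). They differ by about 5 mm in x, so I'll use the mean: stop axis ≈ (0.5365, -0.193), start ≈ (0.5315, 0.1385). First I'll close the fingers and travel over the stop.

```bash
cat >> h.py <<'E'
from scipy.spatial.transform import Rotation as Ro
def plan(p,yaw=None):
    s=r.read_state();R=Ro.from_quat(s["eef_rot"]);
    d=R.inv().apply(np.array(p)-s["ee_pos"])
    x=R.apply([1,0,0]);cy=np.degrees(np.arctan2(x[1],x[0]))
    t=np.zeros(3)
    if yaw is not None:
        T=Ro.from_euler("z",yaw,degrees=True)*Ro.from_quat([1,0,0,0])
        t=np.degrees((R.inv()*T).as_rotvec())
    print("t",round(s["time"],2),"pos",np.round(s["ee_pos"],4),"yaw",cy.round(1),"turn",t.round(1),"shift",d.round(4),"F",np.round(s["ft_force"],1),"w",round(float(s["width"]),4))
E
python3 -c "
from h import *
plan([.5365,-.193,.18],14.5)"
```

```text
t 0.1 pos [ 0.1623 -0.6032  0.2218] yaw -74.9 turn [ -0.1   0.1 -89.4] shift [-0.2989 -0.468   0.0422] F [-0.4 -0.6  0. ] w 0.087
```

Emit:
carry_out --increments "0 0 -9 -0.03 -0.047 0 0; 0 0 -18 -0.06 -0.094 0 0; 0 0 -27 -0.09 -0.14 0 0; 0 0 -36 -0.12 -0.187 0 0; 0 0 -45 -0.15 -0.234 0 0" --squeeze 20

```text
time: 0.72
ee_pos: [0.3501, -0.396, 0.2218]
eef_rot: [0.967, -0.256, -0.001, -0.001]
ft_force: [1.0, -1.2, -0.4]
width: 0.0449
```

```bash
python3 -c "
from h import *
plan([.5365,-.193,.18],14.5)"
```

```text
t 0.72 pos [ 0.3501 -0.396   0.2218] yaw -29.7 turn [ -0.1   0.1 -44.2] shift [ 0.0616 -0.2686  0.0419] F [ 1.  -1.2 -0.4] w 0.0449
```

Emit:
carry_out --increments "0 0 -9 0.012 -0.054 0 0; 0 0 -18 0.025 -0.107 0 0; 0 0 -27 0.037 -0.161 0 0; 0 0 -36 0.049 -0.215 0.02 0; 0 0 -44.2 0.0616 -0.2686 0.042 0"

```text
time: 1.35
ee_pos: [0.5375, -0.1917, 0.1796]
eef_rot: [0.992, 0.129, 0.0, -0.0]
ft_force: [0.2, -0.8, -0.2]
width: 0.0017
```

```bash
python3 -c "
from h import *
plan([.5365,-.193,.125],14.5)"
```

```text
t 1.35 pos [ 0.5375 -0.1917  0.1796] yaw 14.8 turn [-0.  -0.   0.3] shift [-0.0013  0.001   0.0546] F [ 0.2 -0.8 -0.2] w 0.0017
```

Emit:
carry_out --increments "0 0 0 -0.001 0.001 0.02 0; 0 0 0 -0.001 0.001 0.04 0; 0 0 0 -0.001 0.001 0.058 0; 0 0 0 -0.001 0.001 0.06 0; 0 0 0 -0.001 0.001 0.06 0"

```text
time: 1.98
ee_pos: [0.537, -0.1931, 0.12]
eef_rot: [0.992, 0.129, 0.0, -0.0]
ft_force: [-0.3, 0.3, -0.3]
width: 0.0006
```

```bash
python3 -c "
from h import *
plan([.5365,-.193,.095],14.5)
p,d=r.camera('side');np.save('s1.npy',d)
m=r.camera_model('side');K=np.array(m['K']);E=np.linalg.inv(m['extrinsics'])
def pr(P):
    c=E[:3,:3]@P+E[:3,3];q=K@c;return q[:2]/q[2]
s=r.read_state();t=pr(np.array(s['ee_pos']));print('tcp px',t,'stop top px',pr(np.array([.5365,-.193,.104])))
a=p[120:215,320:430];a=cv2.resize(a,None,fx=6,fy=6,interpolation=0)
cv2.circle(a,tuple(int(x) for x in ((t-[320,120])*6)),4,(0,0,255),-1)
cv2.imwrite('pics/s1.png',a)"
```

```text
t 1.98 pos [ 0.537  -0.1931  0.12  ] yaw 14.8 turn [-0.  -0.   0.3] shift [-0.0004 -0.0002  0.025 ] F [-0.3  0.3 -0.3] w 0.0006
tcp px [379.48250367 167.97631476] stop top px [379.0754681 172.1742486]
```

View pics/s1.png

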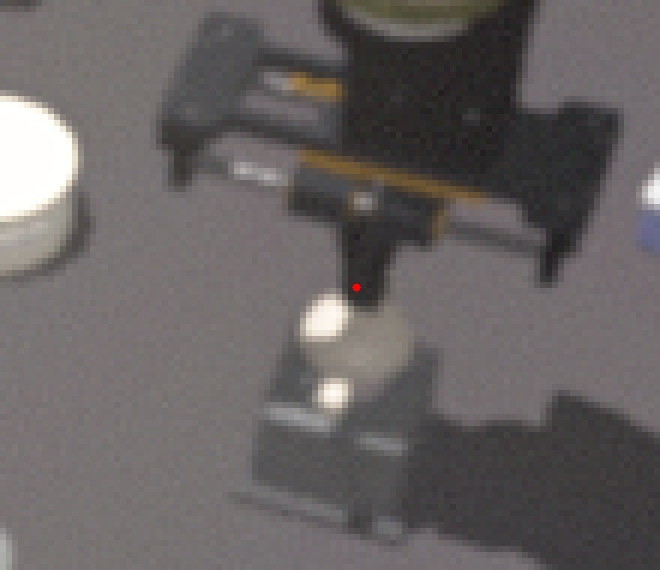

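In the side view the fingertips sit over the dome centre, with the tip at about (365,300) in the crop and the projected TCP at (356,287). I'll press gently.

Emit:
carry_out --increments "0 0 0 0.001 0.001 0.014 0; 0 0 0 0.001 0.001 0.018 0; 0 0 0 0.001 0.001 0.021 0; 0 0 0 0.001 0.001 0.023 0; 0 0 0 0.001 0.001 0.025 0"

```text
time: 2.65
ee_pos: [0.538, -0.1936, 0.0949]
eef_rot: [0.992, 0.129, 0.0, -0.0]
ft_force: [0.1, -1.1, -0.3]
width: 0.0006
```

```bash
python3 -c "
from h import *
plan([.538,-.194,.094],14.5)"
```

```text
t 2.65 pos [ 0.538  -0.1936  0.0949] yaw 14.8 turn [-0.  -0.   0.3] shift [-0.0001  0.0004  0.0009] F [ 0.1 -1.1 -0.3] w 0.0006
```

Emit:
carry_out --increments "0 0 0 0 0 -0.02 0; 0 0 0 -0.01 -0.01 -0.05 0; 0 0 0 -0.029 -0.041 -0.06 0; 0 0 0 -0.045 -0.041 -0.06 0; 0 0 0 -0.06 -0.041 -0.06 0"

```text
time: 3.28
ee_pos: [0.4689, -0.1701, 0.1556]
eef_rot: [0.992, 0.129, 0.0, 0.0]
ft_force: [-0.5, -0.2, -0.8]
width: 0.0005
```

```bash
python3 -c "
from h import *
plan([.4997,-.1616,.067],14.5)
for n,w in (('side',(320,120,110,95)),('top',(350,200,100,80))):
    p,d=r.camera(n);x,y,a,b=w
    cv2.imwrite(f'pics/{n}2.png',cv2.resize(p[y:y+b,x:x+a],None,fx=6,fy=6,interpolation=0))
    W=cloud(n,d);X,Y,Z=W[...,0],W[...,1],W[...,2]
    m=(np.hypot(X-.537,Y+.193)<.012)&(Z<.12)&(d>0);print(n,m.sum(),np.sort(Z[m])[-5:])
"
```

```text
t 3.27 pos [ 0.4689 -0.1701  0.1556] yaw 14.8 turn [ 0.  -0.   0.3] shift [ 0.0319 -0.0003  0.0886] F [-0.5 -0.2 -0.8] w 0.0005
side 42 [0.09370669 0.09436134 0.09477902 0.09490045 0.09551016]
top 3 [0.08508129 0.08636366 0.09089227]
```

View pics/side2.png

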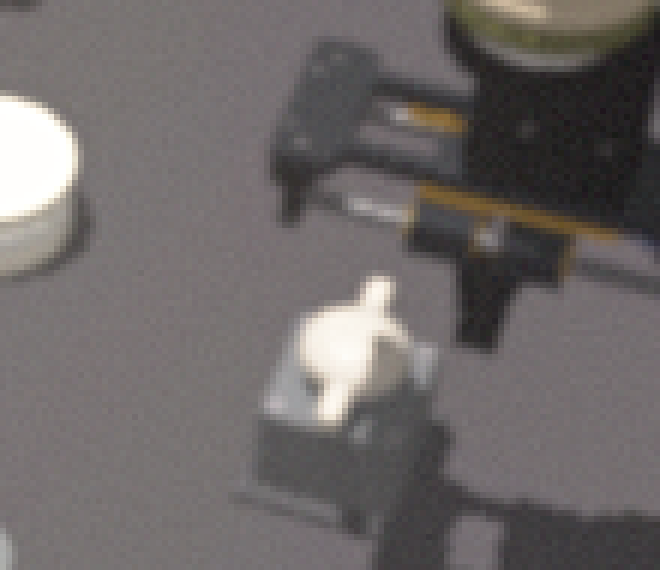

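View pics/top2.png

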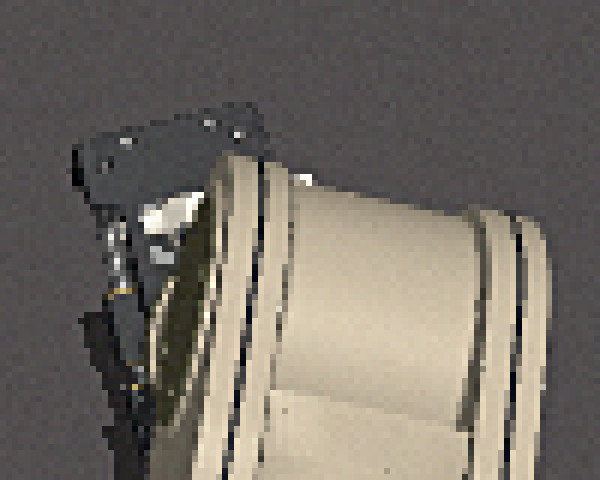

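The depth shows the dome top at about 0.095, 9–10 mm lower than before, so it is latched. In the side crop the wings are at (378,295) and (333,405). Next I'll lower the fingers behind the left wing.

Emit:
carry_out --increments "0 0 0 0 0 0.03 0; 0 0 0 0.005 0 0.06 0; 0 0 0 0.012 0 0.082 0; 0 0 0 0.02 0 0.0886 0; 0 0 0 0.026 0 0.0886 0"

```text
time: 4.0
ee_pos: [0.494, -0.1643, 0.0664]
eef_rot: [0.992, 0.128, -0.0, -0.0]
ft_force: [-0.4, -0.7, 0.8]
width: 0.0004
```

```bash
python3 -c "
from h import *
plan([.4997,-.1616,.067],14.5)
p,d=r.camera('side');cv2.imwrite('pics/side3.png',cv2.resize(p[120:215,320:430],None,fx=6,fy=6,interpolation=0))
"
```

```text
t 4.0 pos [ 0.494  -0.1643  0.0664] yaw 14.7 turn [-0.   0.   0.2] shift [ 0.0062 -0.0011 -0.0006] F [-0.4 -0.7  0.8] w 0.0004
```

View pics/side3.png

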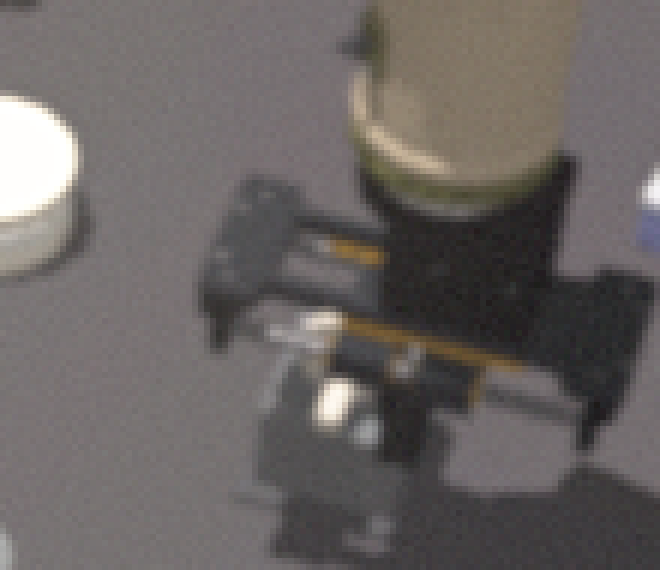

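Emit:
carry_out --increments "0 0 0 0.004 0 0 0; 0 0 0 0.008 0 0 0; 0 0 0 0.011 0 0 0; 0 0 0 0.014 0 0 0; 0 0 0 0.017 0 0 0"

```text
time: 4.68
ee_pos: [0.5115, -0.1597, 0.0671]
eef_rot: [0.992, 0.128, 0.0, -0.0]
ft_force: [-0.5, -0.1, -0.5]
width: 0.0002
```

```bash
python3 -c "
from h import *
plan([.4997,-.1616,.067],14.5)
p,d=r.camera('side');cv2.imwrite('pics/side4.png',cv2.resize(p[120:215,320:430],None,fx=6,fy=6,interpolation=0))
"
```

```text
t 4.67 pos [ 0.5115 -0.1597  0.0671] yaw 14.7 turn [-0.  -0.   0.2] shift [-0.0119 -0.0011  0.0001] F [-0.5 -0.1 -0.5] w 0.0002
```

View pics/side4.png

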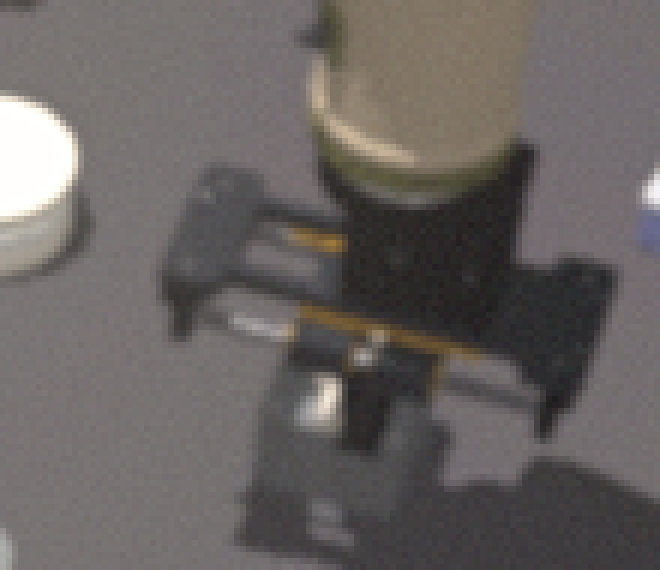

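```bash
python3 -c "
import numpy as np
c=np.array([.017,.0405])
for a in (6,12,18,24,30):
    t=np.radians(a);R=np.array([[np.cos(t),-np.sin(t)],[np.sin(t),np.cos(t)]]);print(a,(c-R@c).round(4))"
```

```text
6 [ 0.0043 -0.0016]
12 [ 0.0088 -0.0026]
18 [ 0.0133 -0.0033]
24 [ 0.0179 -0.0034]
30 [ 0.0225 -0.0031]
```

Emit:
carry_out --increments "0 0 6 0.0043 -0.0016 0 0; 0 0 12 0.0088 -0.0026 0 0; 0 0 18 0.0133 -0.0033 0 0; 0 0 24 0.0179 -0.0034 0 0; 0 0 30 0.0225 -0.0031 0 0"

```text
time: 5.35
ee_pos: [0.5321, -0.1511, 0.0669]
eef_rot: [0.991, -0.135, -0.0, -0.0]
ft_force: [-2.3, -0.5, 1.6]
width: 0.0001
```

```bash
python3 -c "
from h import *
A=np.array([.538,-.194,0])
plan([.538,-.194,.067],14.5)
p,d=r.camera('side');cv2.imwrite('pics/side5.png',cv2.resize(p[120:215,320:430],None,fx=6,fy=6,interpolation=0))
c=np.array([.017,.0405])
for a in (6,12,18,24,30):
    t=np.radians(a);R=np.array([[np.cos(t),-np.sin(t)],[np.sin(t),np.cos(t)]]);print(a,(c-R@c).round(4))
"
```

```text
t 5.35 pos [ 0.5321 -0.1511  0.0669] yaw -15.5 turn [ -0.    0.1 -30. ] shift [ 0.0172  0.0398 -0.0001] F [-2.3 -0.5  1.6] w 0.0001
6 [ 0.0043 -0.0016]
12 [ 0.0088 -0.0026]
18 [ 0.0133 -0.0033]
24 [ 0.0179 -0.0034]
30 [ 0.0225 -0.0031]
```

View pics/side5.png

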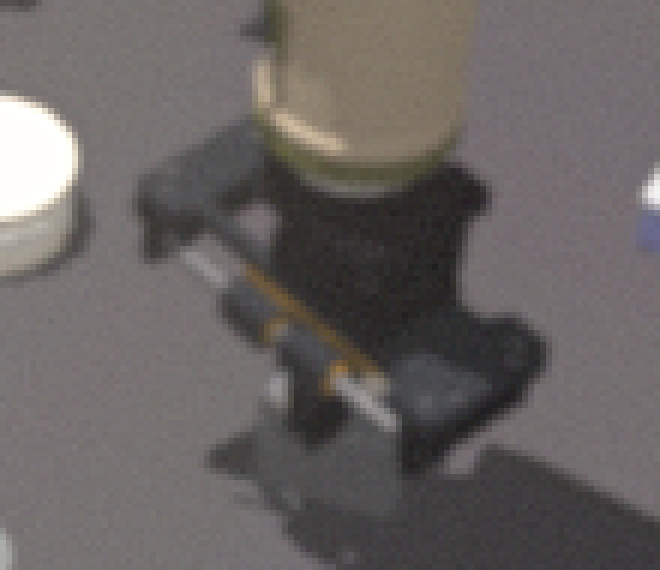

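The finger has reached the wing (about 2–3 N) and is turning it. I'll continue the arc.

Emit:
carry_out --increments "0 0 4 0.0028 -0.0011 0 0; 0 0 8 0.0058 -0.002 0 0; 0 0 12 0.0088 -0.0026 0 0; 0 0 15 0.011 -0.003 0 0; 0 0 15 0.011 -0.003 0 0"

```text
time: 6.02
ee_pos: [0.5438, -0.1507, 0.0668]
eef_rot: [0.964, -0.265, -0.001, -0.0]
ft_force: [-1.0, 0.6, 1.0]
width: 0.0005
```

```bash
python3 -c "
from h import *
plan([.538,-.194,.067],14.5)
p,d=r.camera('side');cv2.imwrite('pics/side6.png',cv2.resize(p[120:215,320:430],None,fx=6,fy=6,interpolation=0))
"
```

```text
t 6.03 pos [ 0.5438 -0.1507  0.0668] yaw -30.7 turn [ -0.    0.1 -45.2] shift [ 0.0171  0.0402 -0.0002] F [-1.   0.6  1. ] w 0.0005
```

View pics/side6.png

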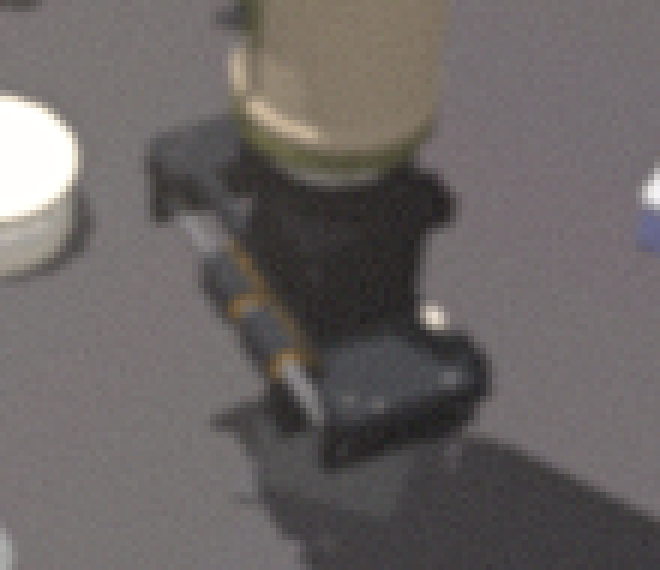

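```bash
python3 -c "
from h import *
for z in (.077,.087,.093):
    P=ray('side',392.5,172.7,z); v=P-[.5334,-.1908,z]; print(P.round(4),np.hypot(*v[:2]).round(4),'twist deg',-14.5+np.degrees(np.arctan2(-v[0],-v[1])).round(1)*1)
for z in (.077,.087): # rest check
    pass
p,d=r.camera('side');W=cloud('side',d)
m=(np.abs(p.astype(int).sum(2)-0)>450);m[:165]=0;m[180:]=0;m[:,:385]=0;m[:,400:]=0
print(W[m].round(4))
"
```

```text
[ 0.5151 -0.2373  0.077 ] 0.05 twist deg 7.0
[ 0.5114 -0.2284  0.087 ] 0.0435 twist deg 15.899999999999999
[ 0.5091 -0.223   0.093 ] 0.0403 twist deg 22.6
[[ 0.5523 -0.3129 -0.003 ]
 [ 0.5178 -0.2382  0.0816]
 [ 0.5194 -0.236   0.0784]
 [ 0.5143 -0.231   0.0858]
 [ 0.5136 -0.2366  0.0815]
 [ 0.4816 -0.1471  0.1738]
 [ 0.5137 -0.2307  0.0823]
 [ 0.5134 -0.2373  0.0769]]
```

The right wing's tip shows at crop (435,315), giving a twist of about 0.65–0.75 rad, past the release. I'll raise the fingers slightly, so friction can't hold the head down, then back off along the arc and look.

Emit:
carry_out --increments "0 0 0 0 0 -0.003 0; 0 0 0 0 0 -0.006 0; 0 0 0 0 0 -0.009 0; 0 0 0 -0.006 -0.001 -0.009 0; 0 0 0 -0.014 -0.002 -0.009 0"

```text
time: 6.75
ee_pos: [0.5326, -0.1418, 0.0759]
eef_rot: [0.964, -0.265, -0.0, -0.0]
ft_force: [-1.1, -0.2, -0.2]
width: 0.0006
```

```bash
python3 -c "
from h import *
plan([.4800,-.1616,.15],14.5)
p,d=r.camera('side');cv2.imwrite('pics/side7.png',cv2.resize(p[120:215,320:430],None,fx=6,fy=6,interpolation=0))
"
```

```text
t 6.75 pos [ 0.5326 -0.1418  0.0759] yaw -30.7 turn [ -0.    0.  -45.2] shift [-0.0351  0.0438 -0.0741] F [-1.1 -0.2 -0.2] w 0.0006
```

View pics/side7.png

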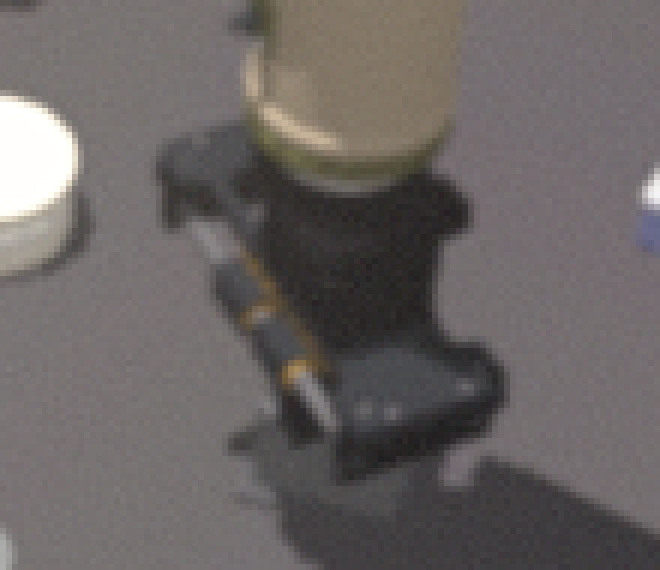

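Emit:
carry_out --increments "0 0 0 -0.012 0 0 0; 0 0 0 -0.025 0 0 0; 0 0 0 -0.035 0 -0.01 0; 0 0 0 -0.04 0 -0.05 0; 0 0 0 -0.08 0 -0.09 0"

```text
time: 7.42
ee_pos: [0.4633, -0.1003, 0.1677]
eef_rot: [0.964, -0.265, -0.0, -0.001]
ft_force: [0.2, 0.1, 1.7]
width: 0.0008
```

```bash
python3 -c "
from h import *
plan([.4800,-.1616,.15],14.5)
p,d=r.camera('side');cv2.imwrite('pics/side8.png',cv2.resize(p[120:215,320:430],None,fx=6,fy=6,interpolation=0))
W=cloud('side',d);X,Y,Z=W[...,0],W[...,1],W[...,2]
m=(np.hypot(X-.535,Y+.192)<.012)&(Z<.12)&(d>0);print(m.sum(),np.sort(Z[m])[-6:])
"
```

```text
t 7.42 pos [ 0.4633 -0.1003  0.1677] yaw -30.7 turn [ -0.1  -0.  -45.2] shift [0.0457 0.0442 0.0176] F [0.2 0.1 1.7] w 0.0008
32 [0.10202031 0.103034   0.10331913 0.1037251  0.10376772 0.10408637]
```

View pics/side8.png

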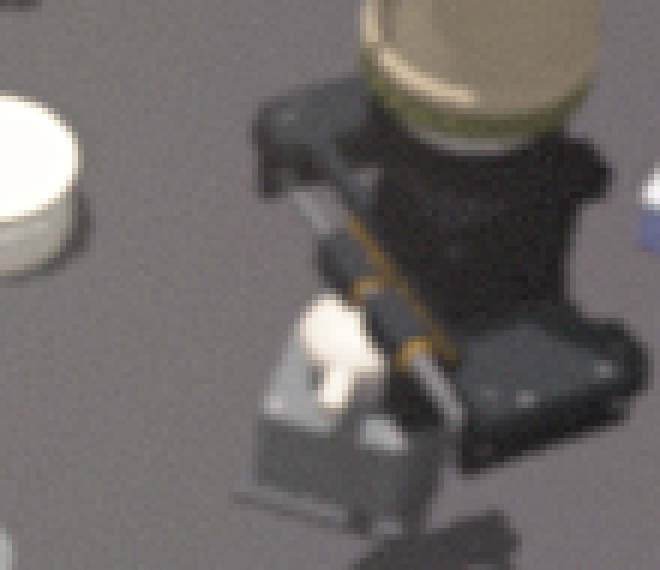

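The dome top reads 0.104 again and the wing is back at rest (crop 333,390), so the button sprang fully out. On to the start button.

```bash
python3 -c "
from h import *
plan([.532,.1385,.16],-30.7)"
```

```text
t 7.47 pos [ 0.4618 -0.0972  0.1727] yaw -30.5 turn [-0.1 -0.2  0.2] shift [-0.0592 -0.2387  0.0128] F [2.8 2.3 2.9] w 0.0005
```

Emit:
carry_out --increments "0 0 0 -0.012 -0.048 0 0; 0 0 0 -0.024 -0.096 0 0; 0 0 0 -0.036 -0.144 0 0; 0 0 0 -0.048 -0.192 0.005 0; 0 0 0 -0.0592 -0.2387 0.0128 0"

```text
time: 8.1
ee_pos: [0.5324, 0.1401, 0.161]
eef_rot: [0.965, -0.263, 0.003, -0.0]
ft_force: [0.9, -0.4, -0.3]
width: 0.0003
```

```bash
python3 -c "
from h import *
plan([.532,.1385,.1],-30.7)"
```

```text
t 8.1 pos [0.5324 0.1401 0.161 ] yaw -30.5 turn [-0.1 -0.3  0.2] shift [0.0001 0.0017 0.061 ] F [ 0.9 -0.4 -0.3] w 0.0003
```

Emit:
carry_out --increments "-0.1 -0.3 0 0 0.0015 0.025 0; -0.1 -0.3 0 0 0.0015 0.05 0; -0.1 -0.3 0 0 0.0015 0.06 0; -0.1 -0.3 0 0 0.0015 0.068 0; -0.1 -0.3 0 0 0.0015 0.07 0"

```text
time: 8.72
ee_pos: [0.5322, 0.1387, 0.0913]
eef_rot: [0.965, -0.263, 0.001, -0.0]
ft_force: [0.0, 0.0, -0.6]
width: 0.0006
```

```bash
python3 -c "
from h import *
plan([.532,.1385,.076],-30.7)
p,d=r.camera('side');cv2.imwrite('pics/side9.png',cv2.resize(p[205:300,260:370],None,fx=6,fy=6,interpolation=0))
"
```

```text
t 8.72 pos [0.5322 0.1387 0.0913] yaw -30.5 turn [-0.  -0.1  0.2] shift [-0.0001  0.0003  0.0153] F [ 0.   0.  -0.6] w 0.0006
```

View pics/side9.png

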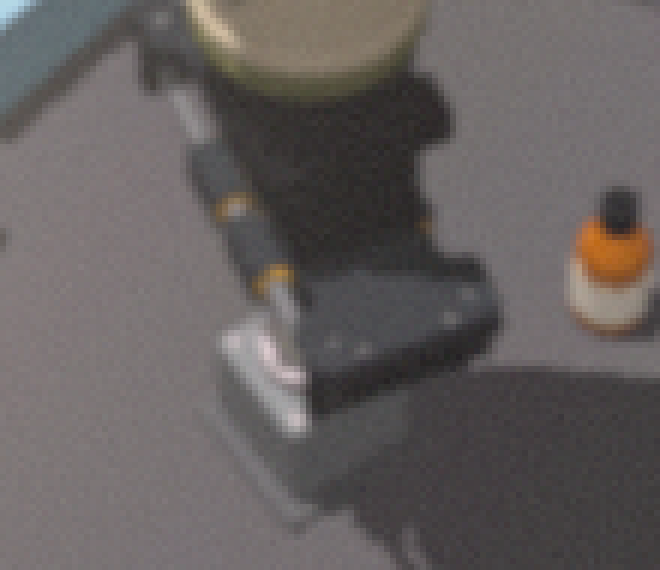

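The gripper body hides the button in this view (visible bezel edge at crop (280,360)), but it is consistent with being centred. I'll press down, guided by the force.

Emit:
carry_out --increments "0 0 0 0 0 0.006 0; 0 0 0 0 0 0.009 0; 0 0 0 0 0 0.012 0; 0 0 0 0 0 0.014 0; 0 0 0 0 0 0.014 0"

```text
time: 9.4
ee_pos: [0.5324, 0.1387, 0.0774]
eef_rot: [0.965, -0.263, 0.001, -0.0]
ft_force: [-1.8, -1.0, 5.6]
width: 0.0003
```

```bash
python3 -c "
from h import *
plan([.532,.1385,.075],-30.7)"
```

```text
t 9.4 pos [0.5324 0.1387 0.0774] yaw -30.5 turn [-0.  -0.1  0.2] shift [-0.0002  0.0004  0.0024] F [-1.8 -1.   5.6] w 0.0003
```

Emit:
carry_out --increments "0 0 0 0 0 0.001 0; 0 0 0 0 0 0.0015 0; 0 0 0 0 0 0.002 0; 0 0 0 0 0 0.0025 0; 0 0 0 0 0 0.0025 0"

```text
time: 10.02
ee_pos: [0.5325, 0.1387, 0.0763]
eef_rot: [0.965, -0.263, 0.001, 0.0]
ft_force: [-7.5, -3.0, 17.4]
width: 0.0005
```

The force jumped to 17 N at z = 0.0763, which means the hard stop. I'll push slightly more to be sure, then release.

Emit:
carry_out --increments "0 0 0 0 0 0.002 0; 0 0 0 0 0 0.0025 0; 0 0 0 0 0 0.0025 0; 0 0 0 0 0 -0.001 0; 0 0 0 0 0 -0.01 0"

```text
time: 10.65
ee_pos: [0.5324, 0.1388, 0.0865]
eef_rot: [0.965, -0.263, 0.001, 0.0]
ft_force: [-0.2, 0.7, 0.2]
width: 0.0004
```

Emit:
carry_out --increments "0 0 0 0 0 -0.03 0; 0 0 0 0 0 -0.08 0; 0 0 0 -0.03 0 -0.12 0; 0 0 0 -0.08 0 -0.14 0; 0 0 0 -0.13 0.02 -0.14 0"

```text
time: 11.28
ee_pos: [0.4094, 0.1899, 0.2278]
eef_rot: [0.965, -0.262, 0.002, -0.001]
ft_force: [-0.4, 0.6, 0.6]
width: 0.0003
```

```bash
python3 -c "
from h import *
plan([.532,.1385,.075],-30.7)
for n in ('side','top'):
    p,d=r.camera(n);cv2.imwrite(f'pics/{n}10.png',p)
    W=cloud(n,d);X,Y,Z=W[...,0],W[...,1],W[...,2]
    for nm,c in (('stop',(.5365,-.193)),('start',(.5315,.1385))):
        m=(np.hypot(X-c[0],Y-c[1])<.008)&(Z<.115)&(d>0);print(n,nm,m.sum(),np.median(Z[m]).round(4),np.sort(Z[m])[-4:].round(4))
"
```

```text
t 11.28 pos [0.4094 0.1899 0.2278] yaw -30.4 turn [-0.2 -0.2  0.3] shift [ 0.1314 -0.0172  0.1532] F [-0.4  0.6  0.6] w 0.0003
side stop 0 nan []
side start 27 0.081 [0.083  0.0839 0.0839 0.0855]
top stop 27 0.1038 [0.1051 0.1055 0.1062 0.1066]
top start 24 0.0819 [0.0849 0.0852 0.0855 0.0862]
  return _methods._mean(a, axis=axis, dtype=dtype,
  ret = ret.dtype.type(ret / rcount)
```

View pics/side10.png

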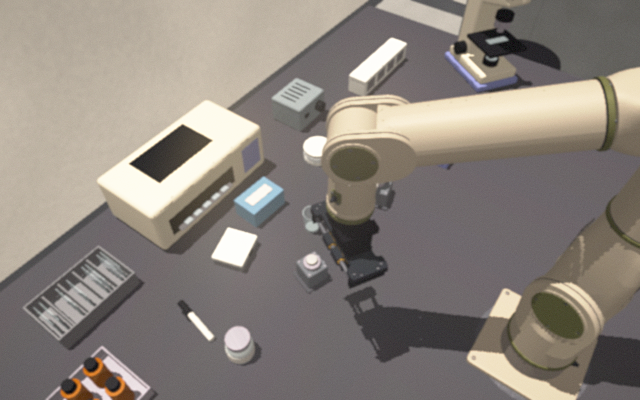

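View pics/top10.png

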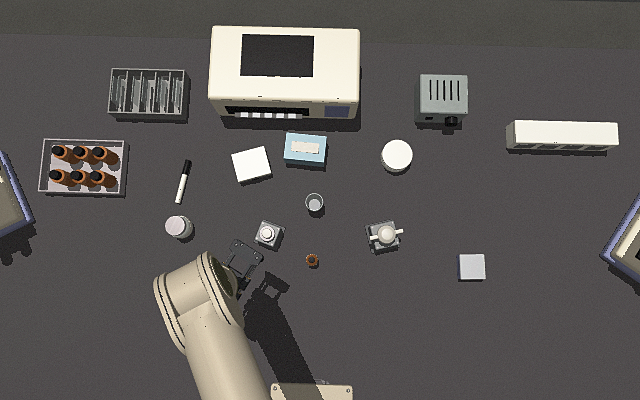

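The top view shows the stop at (386,235), out with its wings at rest, the start at (267,234), also out, and the bystanders where they were. The robot is clear, so I'll hand in.

```bash
python3 -c "
from bench import r
print(r.close_job())"
```

```text
the job is handed in; nothing more can be done
None
```

I ran the emergency-stop test in the order asked and handed it in at about 11.4 s; no verdict was reported.

- **Stop button pressed:** I pushed the dome in with closed fingers until it latched. The dome top then read about 0.095 m, down from 0.104 m.
- **Stop button released:** I pushed the left wing clockwise to roughly 0.7 rad (estimated from the image), and the head sprang back out. The last check read the dome top at 0.104 m with the wings at rest.
- **Start button:** I pressed it to its hard stop, where the force reached 17 N at a fingertip height of 0.0763 m. It came back up and last read 0.081–0.082 m.
- **Everything else:** the bystanders look unmoved in the final top picture, and the arm was clear of everything at hand-in.

- **Camera disagreement:** the two cameras disagreed by about 5 mm in x on the position of both boxes, so I aimed at the average.
- **Views blocked by the arm:** the side camera could not see the stop button at the end, so that check rests on the top view. The gripper also hid the start button during its press, so full depth there rests on the force and height readings.
- **Sideways force:** there was about 8 N of sideways force at the bottom of the start press, which I did not look into.

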